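# Pin the bread slicer's crank pulley at its timing mark

### The job

The belt is off the bread slicer's drive: set its crank pulley on the timing mark and lock it there. Stand the red-knobbed locking pin in the pulley's timing hole and turn the pulley by its rim, never by the pin, until the engraved mark comes to the red pointer and the pin drops fully home into the plate below; stop as soon as it drops, so that the pin is never strained. Leave the other things on the bench where they are.

Things in the scene. Friction and masses are not known exactly. Their poses are not given: they have to be found in the camera images.
- pulley: Aluminium crank pulley lying flat, axis upright: 172 mm outside diameter, rim wall 12 mm thick, 38 mm high. Inside the rim a recess, 148 mm across, 22 mm deep down to a solid web 16 mm thick; in its middle a 36 mm hub, level with the rim's top. Origin on the axis at the rim's underside, z up, x towards mark and timing hole. Under it a grey plate, its top 110 mm above the bench.
- axis (a point): Point on the pulley's axis, level with the rim's top (44 mm above the plate). The pulley turns without end either way against a steady drag of about 1.15 N m (14 N at the rim) and stays where it is left. It starts 35 to 120 degrees counterclockwise, seen from above, of the pointer: clockwise is the short way. A small fixed belt pulley of the same height stands to its left, 165 mm from the axis.
- mark (a point): The engraved mark: a dark 3 mm line between two yellow stripes across the rim's top, on the same radius as the timing hole. The point is on the rim's top in the middle of its wall, 80 mm from the axis.
- hole (a point): Timing hole in the web, with a thin brass ring round it: 15.4 mm diameter, through the web, 50 mm from the axis. The point is the centre of its mouth on the web's top, 22 mm below the rim's top and 22 mm above the plate.
- pointer_tip (a point): Tip of the red pointer on the plate, level with the rim's top, 91.5 mm from the axis, on the side away from the robot. It was set by eye: the pin's 15.2 mm socket, straight down through the plate and hidden by the pulley, lies up to 6 degrees to either side of it. The pin thus drops with the mark somewhere within 8 degrees of the pointer, not exactly at it.
- pin_knob (a point): Middle of the locking pin's knob: red with thin black grooves, 26 mm diameter, 54 mm high. The pin stands upright in one of two holes, 80 mm apart, of a fixed wooden block (150 x 52 x 44 mm) on the bench at the robot's right, its knob resting on the block. z axis up along the pin.
- pin_shoulder (a point): Centre of the underside of the pin's knob (its shoulder), 27 mm below point pin_knob. Below it the steel shank: 14 mm diameter, 36 mm long, foot bevelled. With the foot on the plate the shoulder stands 14 mm above the web; fully home in the socket it rests on the web, at point hole.
- pin: The locking pin, 0.15 to 0.23 kg, origin at its foot. Let go in the timing hole it stands by itself and rides on the plate as the pulley turns; over the socket it falls 14 mm and locks the pulley with about 3 degrees of play in all. More than 20 N between pin and pulley spoils it; dragging the pulley round by the pin takes 23 N.
- drift_knob (a point): Middle of the all-black handle, 26 mm diameter, 42 mm high, of a brass drift in the block's other hole; not to be used.
- conrod: Flat steel connecting rod with two eyes, about 190 x 48 x 12 mm, lying to the left of the drive; leave alone. Origin at the centre of its underside.
- spanner: Spanner, 190 mm, lying to the robot's right; leave alone.
- screwdriver: Yellow-handled screwdriver, 200 mm, lying to the robot's left; leave alone.
- grease: Jar of grease with a red lid, 72 mm diameter, 75 mm high; leave alone. Origin at the centre of its underside.

How it is judged:
At the end, for the whole second after the job is handed in: The locking pin stands upright in the timing hole and fully home: shoulder within 3 mm of the web's top and centred within 4 mm; the engraved mark is by the pointer (tip to mark within 20 mm; they are 11.5 mm apart when dead opposite); the pulley is at rest and everything is let go (z of pin_shoulder in the frame of hole below 0.003 m and horizontal distance between pin_shoulder and hole below 0.004 m and angle between pin_shoulder's own z axis and vertical below 0.1 rad and horizontal distance between mark and pointer_tip below 0.02 m and angular speed of pulley below 0.05 rad/s); the robot touches nothing.
It fails at once if The pin is strained: more than 20 N between pin and pulley (contact force between pin and pulley above 20 N).
It fails at once if Another thing on the bench is moved by more than 30 mm (distance of any of drift_knob, conrod, spanner, screwdriver, grease from where it was at the start of the episode above 0.03 m).
It also fails if it takes over 61 s, if anything falls off the work surface, if the arm or the gripper's body presses on something with over 40 N, if the wrist force passes 120 N, or if a joint passes its speed limit or range.

### The arm

A 6-joint arm with a two-finger parallel gripper is mounted at the origin on the work surface. World frame = base frame: x ahead of the robot, y to its left, z up, the work surface at z = 0. Lengths are in m, angles in rad, forces in N, time in s.
With the tool pointing down it reaches from about 0.25 to 0.775 m from the base axis. Payload 4 kg.
Tool frame: the origin (TCP) lies at the very end of the fingers, on their centre line; the grasp point (between the pads) lies tcp_to_grasp behind it (tcp_to_grasp is the distance from the TCP to the grasp point, in m); z points along the fingers, y is the direction in which the jaws open and shut (so a half turn about z gives the same grasp; the last joint's range is limited). The gripper opens to 94 mm and grips with 3 to 60 N. Pads are 16 mm wide; open, the fingers measure 119 mm over their backs; the gripper's body (75 mm by 177 mm) begins 78 mm behind the grasp point.
Start: joints at [1.066, 0.087, 1.371, -0, 1.684, -0.103], TCP at [0.215, 0.506, 0.206] pointing down, gripper open.
Joint ranges: [-3.1, 3.1], [-0.76, 2.03], [0.27, 2.55], [-1.08, 4.22], [0.17, 2.65], [-2.57, 2.57]. Speed limits (rad/s): [2.79, 2.79, 3.14, 3.14, 3.14, 3.14].

### API

Orientations are given as [roll, pitch, yaw] about the fixed x, y, z axes, in that order (R = Rz(yaw) Ry(pitch) Rx(roll)).
In Python, from bench import * gives the robot as it stands.
- The arm moves only by the tool play_rows, never from a script. Its argument "rows" is a list of rows, each a list of 3 entries, a list of its own where there are three numbers: the finger opening in cm, from 0 to 9.4, then the shift along the world's x, y, z in cm, then the turn, a rotation vector about the world's x, y, z in rad. A call has 1 to 8 rows; each row is the pose to reach, as a shift and turn from the pose commanded when the call began; what a row does not reach only later rows make up. A row lasts 1/12 s, in which the tool goes at most 41.7 mm and 7.16 degrees, less where a joint would pass 70% of its speed; a pose out of reach is approached as far as the arm can. A call with a gripper value outside its range is refused whole. The fingers move at their own pace and stop on an object; the grip force is fixed at half the most. Time passes only in rows, so rows that repeat a pose let the fingers close. It gives the time, the measured TCP pose, the force and the opening at its end, in the units of the state.
- get_obs(): the state, without advancing time (a new reading comes with each control period).
- snapshot(name): name is "scene" or "top"; returns a dict with "pixels" (420x560x3 uint8, red, green, blue), "fx", "fy", "cx", "cy" (pixels), "rvec" (rotation vector, rad) and "tvec" (3), from world to camera coordinates, as OpenCV has them. Camera axes: x right, y down, z forward; pixel columns grow to the right and rows downward; lengths in m; the calibration is good to about 2 mm. A picture is of the moment at which its call begins. There is no depth.
- close_job(): hands the job in, once; it reports no verdict.
Trained networks look in the newest picture that a camera, given by its name, has taken for a name from the list of things; names that differ only in an ending like _2 or _b are one class to them, and where a whole thing is asked for, a point or a joint stands for the part that bears it (a point fixed in the world has none). Each returns a list of dicts, best first, with "confidence" (0 to 1); they miss things now and then, are a little off and sometimes report something else, mostly with a low value. They report only what shows in the picture. A call takes as long as a camera call.
- silhouettes(camera, label): "mask" (420x560 bool, what is visible of it) and "point" ([row, column] in pixels, amid what is visible of it).
The state is a dict: "time": time; "joint_positions": joint angles; "qvel": joint speeds; "joint_torque": joint torques, N m; "tool_pos": TCP position; "ee_rot": TCP orientation; "wrist_force": force on the tool from outside, world axes, zero at the start; "wrist_torque": the same for the moment, N m; "width": finger opening in m.
Only numpy, scipy, OpenCV 4.12 (cv2) and the standard library are available. Lean on these libraries where they do the work, as an engineer would, in place of code of your own. Each camera call takes 0.05 s, during which the arm holds its last target. There are 200 camera calls.

## Working session

There is one attempt and no reset: what is moved stays moved. The work goes in short steps, Python scripts to look and compute and a tool call to move; the robot and the scene stay as the last step left them, time stands still between calls to the robot, and variables do not carry over. Pictures are saved under pics/ and viewed, about 8 in all and at most 12, crops included, and the job is handed in when it is done.

Besides the shell and the picture viewer there is one more tool, called after "Emit:" in YAML: its name, and indented under it one key for each argument. play_rows: Moves the arm, as the interface text tells. Its arguments: {"type":"object","properties":{"rows":{"type":"array"}},"required":["rows"]}

```bash
mkdir -p pics; ls; cat > h.py <<'E'
from bench import *
import numpy as np, cv2
def ray(s,px):  # px=(row,col)
    R=cv2.Rodrigues(np.array(s["rvec"],float))[0]; t=np.array(s["tvec"],float)
    d=R.T@np.array([(px[1]-s["cx"])/s["fx"],(px[0]-s["cy"])/s["fy"],1]); return -R.T@t,d
def at(s,px,z):
    o,d=ray(s,px); return o+d*(z-o[2])/d[2]
def proj(s,p):
    q=cv2.projectPoints(np.array([p],float),np.array(s["rvec"],float),np.array(s["tvec"],float),np.array([[s["fx"],0,s["cx"]],[0,s["fy"],s["cy"]],[0,0,1.]]),None)[0][0,0]; return q[1],q[0]
def save(s,n,crop=None,k=1):
    im=s["pixels"][:,:,::-1]
    if crop: r0,r1,c0,c1=crop; im=im[r0:r1,c0:c1]
    cv2.imwrite("pics/"+n,cv2.resize(im,None,fx=k,fy=k,interpolation=cv2.INTER_CUBIC))
E
python3 - <<'E'
from h import *
S={c:snapshot(c) for c in("scene","top")}
for c in S:
    save(S[c],c+"0.png")
    print(c,"cam",ray(S[c],(210,280)))
    for l in("pulley","mark","hole","pointer_tip","pin_knob","drift_knob","axis","pin_shoulder"):
        for r in silhouettes(c,l)[:2]: print(l,round(r["confidence"],2),np.round(r["point"]),r["mask"].sum())
o=get_obs();print({k:np.round(v,3) for k,v in o.items()})
try: print(tcp_to_grasp)
except Exception as e: print(e)
E
```

```text
pics
scene cam (array([1.33039071, 0.14237615, 0.84153283]), array([-0.72960504, -0.14127174, -0.66922983]))
pulley 0.71 [213. 286.] 3111
pulley 0.71 [245. 283.] 153
mark 0.57 [212. 288.] 3110
hole 0.96 [213. 287.] 3145
hole 0.53 [204. 185.] 147
pointer_tip 0.66 [245. 281.] 152
pointer_tip 0.58 [210. 435.] 212
pin_knob 0.65 [183. 198.] 155
pin_knob 0.52 [252. 143.] 911
drift_knob 0.61 [205. 187.] 130
axis 0.69 [213. 287.] 3139
pin_shoulder 0.45 [184. 198.] 146
top cam (array([ 0.36963844, -0.02166583,  1.4361786 ]), array([ 0.11958118, -0.01631092, -0.99271708]))
pulley 0.69 [194. 261.] 3105
mark 0.66 [196. 263.] 3178
hole 0.97 [195. 265.] 3228
hole 0.23 [222. 367.] 111
pointer_tip 0.4 [158. 258.] 52
pin_knob 0.62 [250. 365.] 104
drift_knob 0.51 [221. 369.] 85
axis 0.75 [196. 257.] 3320
pin_shoulder 0.51 [254. 365.] 80
{'time': np.float64(0.9), 'joint_positions': array([ 1.066,  0.087,  1.371, -0.   ,  1.684, -0.103]), 'qvel': array([ 0.003, -0.   , -0.   , -0.   ,  0.001,  0.002]), 'joint_torque': array([-1.0000e-03, -3.4004e+01, -3.0260e+01,  7.2000e-02,  2.4000e-02,
       -0.0000e+00]), 'tool_pos': array([0.215, 0.506, 0.206]), 'ee_rot': array([3.141, 0.   , 2.74 ]), 'wrist_force': array([0.334, 0.269, 0.368]), 'wrist_torque': array([-0.017, -0.027,  0.01 ]), 'width': np.float64(0.094)}
0.0188
```

```bash
python3 - <<'E'
from h import *
a=cv2.imread("pics/top0.png")[130:290,190:400]; b=cv2.imread("pics/scene0.png")[140:290,110:380]
cv2.imwrite("pics/top1.png",cv2.resize(a,None,fx=3.7,fy=3.7,interpolation=cv2.INTER_CUBIC))
E
```

```text
(no output)
```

View pics/scene0.png

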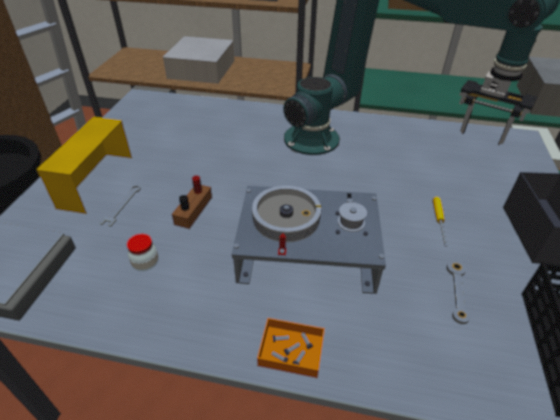

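View pics/top1.png

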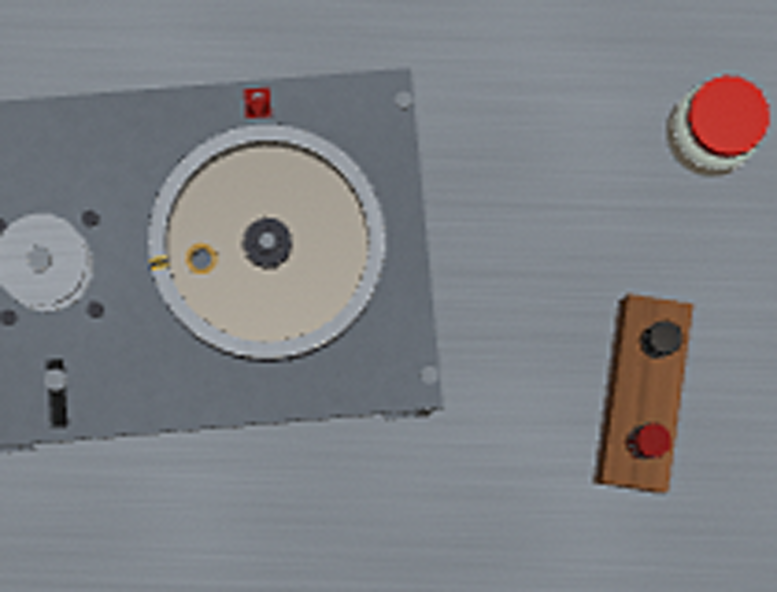

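Top picture (crop coordinates): mark at (158,264), hole at (201,258), hub (267,243), pointer tip (258,115), red knob (654,440), and black drift (662,339). The mark has to go about 100° clockwise.

```bash
python3 - <<'E'
from h import *
T=snapshot("top");S=snapshot("scene")
f=lambda x,y:(130+(y+.5)/3.7-.5,190+(x+.5)/3.7-.5)
for n,p,z in [("hub",(267,243),.154),("mark",(158,264),.154),("hole",(201,258),.132),("ptr",(258,115),.154),("knobtop",(654,440),.098),("drift",(662,339),.086)]:
    print(n,np.round(at(T,f(*p),z),4))
for c,s in(("top",T),("scene",S)):
    best=max(silhouettes(c,"axis"),key=lambda r:r["mask"].sum())
    cn=max(cv2.findContours(best["mask"].astype(np.uint8),0,1)[0],key=len)[:,0]
    P=np.array([at(s,(q[1],q[0]),.154)[:2] for q in cn])
    if c=="scene": P=P[P[:,0]<P[:,0].mean()]  # far edge is rim top
    A=np.c_[2*P,np.ones(len(P))]; x=np.linalg.lstsq(A,(P**2).sum(1),rcond=None)[0]
    print(c,"axis",x[:2],"r",np.sqrt(x[2]+x[:2]@x[:2]))
# knob by colour
    hsv=cv2.cvtColor(s["pixels"],cv2.COLOR_RGB2HSV)
    m=((hsv[...,0]<8)|(hsv[...,0]>172))&(hsv[...,1]>150)&(hsv[...,2]>50)
    n,_,st,ce=cv2.connectedComponentsWithStats(m.astype(np.uint8))
    for i in range(1,n):
        if st[i,4]>15: print(c,st[i],ce[i].round(1),at(s,ce[i][::-1],.071).round(4))
E
```

```text
hub [0.5625 0.0073 0.154 ]
mark [0.5448 0.0858 0.154 ]
hole [0.5532 0.0561 0.132 ]
ptr [0.6571 0.0168 0.154 ]
knobtop [ 0.4296 -0.2871  0.098 ]
drift [ 0.5074 -0.2951  0.086 ]
top axis [0.563224   0.00769348] r 0.08563967364756658
top [376 151  22  21 356] [386.6 160.8] [ 0.6867 -0.3498  0.071 ]
top [256 154   7   8  43] [259.3 157.6] [0.685  0.0196 0.071 ]
top [361 244  10  10  71] [366.1 248.6] [ 0.4306 -0.2917  0.071 ]
scene axis [0.56896652 0.01062205] r 0.08445763808030055
scene [193 176   9  18  91] [196.7 184.5] [ 0.4305 -0.2851  0.071 ]
scene [127 234  25  20 365] [139.  243.2] [ 0.6884 -0.3461  0.071 ]
scene [280 234   6  14  62] [282.  240.3] [0.603  0.0077 0.071 ]
```

Emit:
play_rows:
  rows:
    - [6,[3,-10,0],[0,0,0]]
    - [6,[5,-14,0],[0,0,0]]
    - [6,[6,-18,0],[0,0,0]]
    - [6,[7,-22,0],[0,0,0]]
    - [6,[8,-26,0],[0,0,0]]
    - [6,[9,-30,0],[0,0,0]]
    - [6,[10,-34,0],[0,0,0]]
    - [6,[11,-38,0],[0,0,0]]

```text
time: 1.77
tool_pos: [0.3095, 0.185, 0.2058]
ee_rot: [3.141, 0.001, 2.741]
wrist_force: [0.9, -0.4, 0.6]
width: 0.0601
```

Emit:
play_rows:
  rows:
    - [6,[1,-4,0],[0,0,0]]
    - [6,[12,-47.1,0],[0,0,0]]
    - [6,[12,-47.1,0],[0,0,0]]
    - [6,[12,-47.1,0],[0,0,0]]
    - [6,[12,-47.1,0],[0,0,0]]
    - [6,[12,-47.1,0],[0,0,0]]
    - [6,[12,-47.1,0],[0,0,0]]
    - [6,[12,-47.1,0],[0,0,0]]

```text
time: 2.43
tool_pos: [0.3917, -0.1381, 0.2059]
ee_rot: [3.141, 0.001, 2.739]
wrist_force: [1.2, 0.3, 0.8]
width: 0.0598
```

Emit:
play_rows:
  rows:
    - [6,[0,-4,0],[0,0,0]]
    - [6,[0,-8,0],[0,0,0]]
    - [6,[0,-12,0],[0,0,0]]
    - [6,[0,-12,0],[0,0,0]]

```text
time: 2.77
tool_pos: [0.3908, -0.2619, 0.2046]
ee_rot: [-3.139, -0.001, 2.733]
wrist_force: [-0.4, 0.1, -1.1]
width: 0.0599
```

Emit:
play_rows:
  rows:
    - [6,[3.9,-2.4,0],[0,0,0]]
    - [6,[3.9,-2.4,0],[0,0,0]]
    - [6,[3.9,-2.4,0],[0,0,0]]
    - [6,[3.9,-2.4,0],[0,0,0]]

```text
time: 3.1
tool_pos: [0.4307, -0.2792, 0.2055]
ee_rot: [3.141, -0.001, 2.74]
wrist_force: [-0.4, -0.4, 0.9]
width: 0.0602
```

```bash
python3 - <<'E'
from h import *
o=get_obs();print(o["time"],o["tool_pos"].round(4) if hasattr(o["tool_pos"],"round") else o["tool_pos"])
T=snapshot("top");S=snapshot("scene")
for c,s in(("top",T),("scene",S)):
    print(c,proj(s,o["tool_pos"]),proj(s,(.43,-.286,.098)))
a=cv2.resize(T["pixels"][200:300,310:420,::-1],None,fx=3.6,fy=3.6);b=cv2.resize(S["pixels"][120:220,140:250,::-1],None,fx=3.6,fy=3.6)
cv2.imwrite("pics/p3.png",np.hstack([a,b]))
E
```

```text
3.1 [ 0.4307 -0.2792  0.2055]
top (np.float64(246.35951347585663), np.float64(371.6449212124449)) (np.float64(248.3836754478005), np.float64(366.0024480187369))
scene (np.float64(146.52481210020568), np.float64(192.56085838903903)) (np.float64(177.11152588787394), np.float64(195.28625251534442))
```

View pics/p3.png

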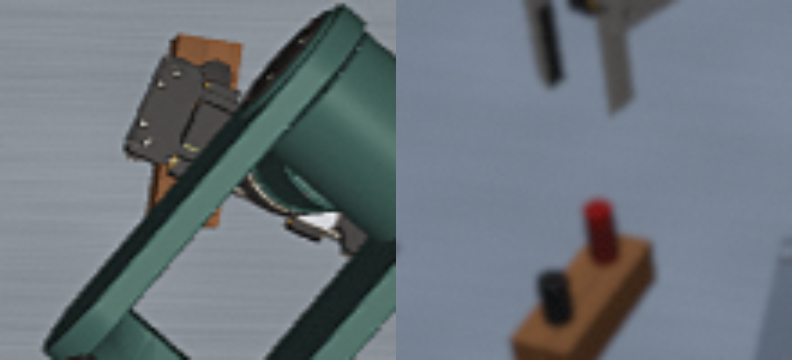

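The scene view shows the fingertips above the red knob (tip midpoint about row 147, col 193, matching the projection). Descending.

Emit:
play_rows:
  rows:
    - [6,[0,-0.7,-3],[0,0,0]]
    - [6,[0,-0.7,-6],[0,0,0]]
    - [6,[0,-0.7,-9],[0,0,0]]
    - [6,[0,-0.7,-12],[0,0,0]]
    - [6,[0,-0.7,-14.7],[0,0,0]]
    - [6,[0,-0.7,-14.7],[0,0,0]]

```text
time: 3.7
tool_pos: [0.4271, -0.2833, 0.0536]
ee_rot: [3.139, -0.01, 2.741]
wrist_force: [-1.1, 0.3, -0.5]
width: 0.0598
```

Emit:
play_rows:
  rows:
    - [2,[0,0,0],[0,0,0]]
    - [2,[0,0,0],[0,0,0]]
    - [2,[0,0,0],[0,0,0]]
    - [2,[0,0,0],[0,0,0]]
    - [2,[0,0,0],[0,0,0]]
    - [2,[0,0,0],[0,0,0]]

```text
time: 4.2
tool_pos: [0.4316, -0.2872, 0.06]
ee_rot: [-3.142, 0.003, 2.74]
wrist_force: [-0.1, 1.3, 4.7]
width: 0.0257
```

Emit:
play_rows:
  rows:
    - [2,[0,0,2],[0,0,0]]
    - [2,[0,0,4],[0,0,0]]
    - [2,[0,0,7],[0,0,0]]
    - [2,[0,0,10],[0,0,0]]
    - [2,[0,0,13],[0,0,0]]
    - [2,[0,0,16],[0,0,0]]
    - [2,[0,0,17.5],[0,0,0]]
    - [2,[0,0,17.5],[0,0,0]]

```text
time: 4.87
tool_pos: [0.4322, -0.2882, 0.2385]
ee_rot: [-3.139, 0.009, 2.74]
wrist_force: [-0.5, -0.2, -0.8]
width: 0.0253
```

Emit:
play_rows:
  rows:
    - [2,[1,3,0],[0,0,0]]
    - [2,[2,6,0],[0,0,0]]
    - [2,[3,9,0],[0,0,0]]
    - [2,[4,12,0],[0,0,0]]
    - [2,[5,15,0],[0,0,0]]
    - [2,[6,18,0],[0,0,0]]
    - [2,[7,21,0],[0,0,0]]
    - [2,[8,24,0],[0,0,0]]

```text
time: 5.53
tool_pos: [0.5101, -0.0452, 0.2313]
ee_rot: [-3.141, -0.003, 2.74]
wrist_force: [0.7, -0.3, -1.1]
width: 0.0253
```

Emit:
play_rows:
  rows:
    - [2,[1,3,0],[0,0,0]]
    - [2,[2,6,0],[0,0,0]]
    - [2,[3,8,0],[0,0,0]]
    - [2,[4,10,0],[0,0,0]]
    - [2,[4,10,0],[0,0,0]]
    - [2,[4,10,0],[0,0,0]]

```text
time: 6.03
tool_pos: [0.55, 0.0539, 0.2311]
ee_rot: [-3.14, -0.004, 2.742]
wrist_force: [-0.0, -0.6, -1.8]
width: 0.0254
```

```bash
python3 - <<'E'
from h import *
o=get_obs();print(o["time"],o["tool_pos"],o["ee_rot"],o["wrist_force"],o["width"])
T=snapshot("top");S=snapshot("scene")
for c,s in(("top",T),("scene",S)):
    print(c,proj(s,o["tool_pos"]),proj(s,(.5532,.0561,.132)))
a=cv2.resize(T["pixels"][140:240,200:310,::-1],None,fx=3.6,fy=3.6);b=cv2.resize(S["pixels"][140:240,250:360,::-1],None,fx=3.6,fy=3.6)
cv2.imwrite("pics/p4.png",np.hstack([a,b]))
E
```

```text
6.0333 [0.55000897 0.05387419 0.23107019] [-3.13955977 -0.00368553  2.74180384] [-0.01909717 -0.55647587 -1.77451037] 0.025387274717370966
top (np.float64(195.11113171134883), np.float64(242.66729533512108)) (np.float64(199.36423800948154), np.float64(243.97777376684888))
scene (np.float64(180.78183172729962), np.float64(306.14384282384293)) (np.float64(212.5313473392064), np.float64(304.84781441801357))
```

View pics/p4.png

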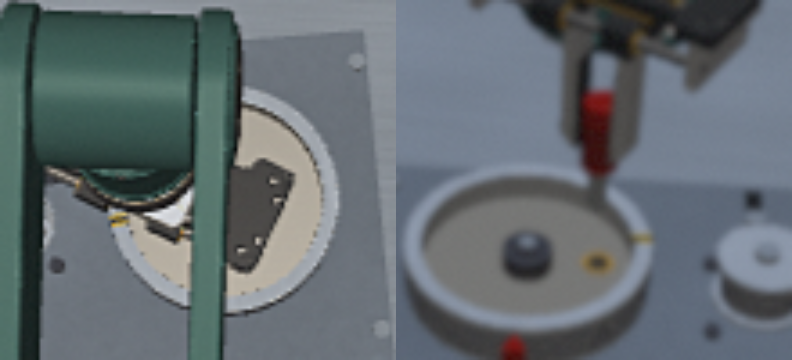

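Scene view shows the pin hanging upright with its foot at crop (598,200), and the hole at (598,262). Top view is hidden by the arm. I'll lower the pin close to the hole and compare the two there.

Emit:
play_rows:
  rows:
    - [2,[0.1,0.1,-1],[0,0,0]]
    - [2,[0.3,0.2,-2],[0,0,0]]
    - [2,[0.3,0.2,-3],[0,0,0]]
    - [2,[0.3,0.2,-3.4],[0,0,0]]
    - [2,[0.3,0.2,-3.4],[0,0,0]]
    - [2,[0.3,0.2,-3.4],[0,0,0]]

```text
time: 6.63
tool_pos: [0.5533, 0.0549, 0.1988]
ee_rot: [-3.141, -0.001, 2.739]
wrist_force: [0.3, -0.5, -1.5]
width: 0.0256
```

```bash
python3 - <<'E'
from h import *
o=get_obs();print(o["time"],o["tool_pos"],o["ee_rot"],o["wrist_force"],o["width"])
S=snapshot("scene"); np.save("s5.npy",S["pixels"])
print(proj(S,o["tool_pos"]),proj(S,(.5532,.0561,.132)),S["fx"])
# brass ring blob
hsv=cv2.cvtColor(S["pixels"],cv2.COLOR_RGB2HSV)[205:222,295:318]
m=(hsv[...,1]>110); r,c=np.nonzero(m); print("brass",r.mean()+205,c.mean()+295,m.sum())
save(S,"p5.png",(180,224,284,334),14)
E
```

```text
6.6333 [0.55333307 0.05488581 0.19879989] [-3.14114645e+00 -1.17010548e-03  2.73935198e+00] [ 0.28391177 -0.46389465 -1.53013528] 0.025638689553367462
(np.float64(192.1618309457913), np.float64(305.6771356809933)) (np.float64(212.5313473392064), np.float64(304.84781441801357)) 415.55843186527585
brass 212.6 306.2 5
```

View pics/p5.png

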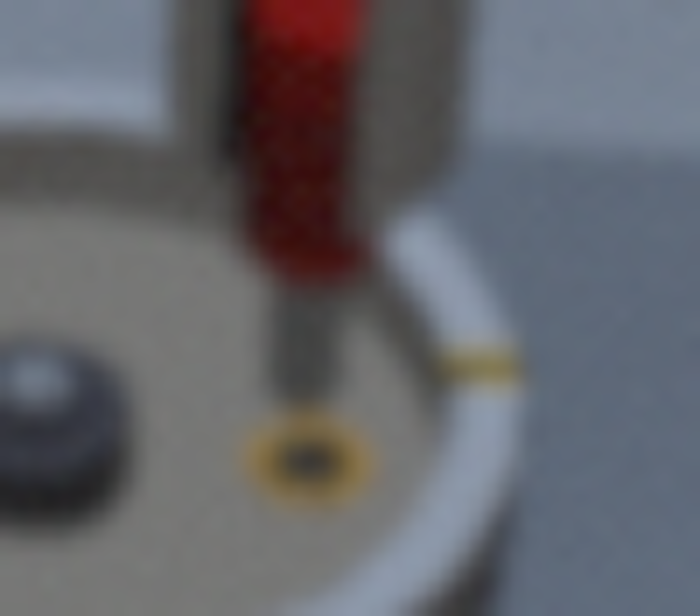

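Crop (14x): hole centre (308,459), shank axis x≈305, foot's bottom edge y≈402, knob's bottom edge (307,283), mark (483,367).

```bash
python3 - <<'E'
from h import *
from scipy.optimize import least_squares
S=snapshot("scene"); o=get_obs(); z=o["tool_pos"][2]-.052
f=lambda x,y:(180+(y+.5)/14-.5,284+(x+.5)/14-.5)
H=at(S,f(308,459),.132); M=at(S,f(483,367),.154); print("hole",H,"mark",M, "z foot",z)
a=np.linspace(0,2*np.pi,60)
def low(p,zz,r): return max(proj(S,(p[0]+r*np.cos(t),p[1]+r*np.sin(t),zz))[0] for t in a)
row_s=f(0,283)[0]; row_f=f(0,402)[0]
for name,zz,r,row,cx in(("shoulder",z+.036,.013,row_s,307),("foot r7",z,.007,row_f,305),("foot r5.5",z,.0055,row_f,305)):
    g=lambda p:[low(p,zz,r)-row, proj(S,(p[0],p[1],zz))[1]-f(cx,0)[1]]
    p=least_squares(g,o["tool_pos"][:2],x_scale=.01,diff_step=1e-3).x
    print(name,p.round(4),"hole-pin",(H[:2]-p).round(4),"pin-tcp",(p-o["tool_pos"][:2]).round(4))
E
```

```text
hole [0.55205691 0.05768499 0.132     ] mark [0.54555662 0.08716888 0.154     ] z foot 0.1479766805777185
shoulder [0.5513 0.0548] hole-pin [0.0007 0.0029] pin-tcp [-0.0026 -0.0003]
foot r7 [0.5478 0.0557] hole-pin [0.0043 0.002 ] pin-tcp [-0.0062  0.0006]
foot r5.5 [0.5493 0.0559] hole-pin [0.0028 0.0018] pin-tcp [-0.0047  0.0009]
```

Emit:
play_rows:
  rows:
    - [2,[0.1,0.2,-0.5],[0,0,0]]
    - [2,[0.1,0.2,-1.0],[0,0,0]]
    - [2,[0.1,0.2,-1.3],[0,0,0]]
    - [2,[0.1,0.2,-1.4],[0,0,0]]
    - [2,[0.1,0.2,-1.4],[0,0,0]]
    - [2,[0.1,0.2,-1.4],[0,0,0]]

```text
time: 7.23
tool_pos: [0.5547, 0.0572, 0.1854]
ee_rot: [-3.142, -0.0, 2.74]
wrist_force: [0.5, -0.1, -0.4]
width: 0.0259
```

Emit:
play_rows:
  rows:
    - [2,[0,0,-0.1],[0,0,0]]
    - [2,[0,0,-0.2],[0,0,0]]
    - [2,[0,0,-0.2],[0,0,0]]
    - [2,[0,0,-0.2],[0,0,0]]

```text
time: 7.57
tool_pos: [0.5547, 0.0571, 0.1835]
ee_rot: [3.141, 0.0, 2.74]
wrist_force: [-0.2, 1.2, -2.2]
width: 0.0258
```

Emit:
play_rows:
  rows:
    - [2,[0,0,-0.1],[0,0,0]]
    - [2,[0,0,-0.1],[0,0,0]]
    - [2,[0,0,-0.1],[0,0,0]]

```text
time: 7.82
tool_pos: [0.5547, 0.0572, 0.1824]
ee_rot: [3.142, -0.0, 2.74]
wrist_force: [0.5, 0.2, -1.1]
width: 0.0252
```

Emit:
play_rows:
  rows:
    - [2,[0,0,-0.1],[0,0,0]]
    - [2,[0,0,-0.1],[0,0,0]]
    - [2,[0,0,-0.1],[0,0,0]]

```text
time: 8.07
tool_pos: [0.5547, 0.0572, 0.1814]
ee_rot: [3.142, -0.0, 2.74]
wrist_force: [-0.3, 0.4, -1.2]
width: 0.0256
```

Emit:
play_rows:
  rows:
    - [2,[0,0,-0.1],[0,0,0]]
    - [2,[0,0,-0.1],[0,0,0]]
    - [2,[0,0,-0.1],[0,0,0]]

```text
time: 8.32
tool_pos: [0.5547, 0.0572, 0.1804]
ee_rot: [3.142, -0.0, 2.74]
wrist_force: [-0.5, -0.1, -2.0]
width: 0.0256
```

Emit:
play_rows:
  rows:
    - [2,[0,0,-0.1],[0,0,0]]
    - [2,[0,0,-0.1],[0,0,0]]
    - [2,[0,0,-0.1],[0,0,0]]

```text
time: 8.57
tool_pos: [0.5546, 0.0572, 0.1794]
ee_rot: [-3.142, -0.0, 2.74]
wrist_force: [0.1, 0.3, -1.4]
width: 0.0255
```

Emit:
play_rows:
  rows:
    - [2,[0,0,-0.1],[0,0,0]]
    - [2,[0,0,-0.2],[0,0,0]]
    - [2,[0,0,-0.3],[0,0,0]]
    - [2,[0,0,-0.3],[0,0,0]]

```text
time: 8.9
tool_pos: [0.5545, 0.0572, 0.1761]
ee_rot: [-3.141, -0.001, 2.74]
wrist_force: [-0.5, -0.1, -1.8]
width: 0.0257
```

Emit:
play_rows:
  rows:
    - [2,[0,0,-0.1],[0,0,0]]
    - [2,[0,0,-0.2],[0,0,0]]
    - [2,[0,0,-0.3],[0,0,0]]
    - [2,[0,0,-0.3],[0,0,0]]

```text
time: 9.23
tool_pos: [0.5546, 0.0572, 0.1732]
ee_rot: [-3.141, -0.0, 2.74]
wrist_force: [0.2, -0.1, -1.7]
width: 0.0254
```

Emit:
play_rows:
  rows:
    - [2,[0,0,-0.2],[0,0,0]]
    - [2,[0,0,-0.4],[0,0,0]]
    - [2,[0,0,-0.6],[0,0,0]]
    - [2,[0,0,-0.8],[0,0,0]]
    - [2,[0,0,-0.9],[0,0,0]]
    - [2,[0,0,-0.9],[0,0,0]]

```text
time: 9.73
tool_pos: [0.5545, 0.0572, 0.164]
ee_rot: [-3.141, -0.001, 2.74]
wrist_force: [-0.6, -0.1, -1.4]
width: 0.0255
```

Emit:
play_rows:
  rows:
    - [2,[0,0,-0.1],[0,0,0]]
    - [2,[0,0,-0.2],[0,0,0]]
    - [2,[0,0,-0.2],[0,0,0]]

```text
time: 9.98
tool_pos: [0.5546, 0.0572, 0.1623]
ee_rot: [3.142, -0.0, 2.74]
wrist_force: [-0.3, 0.4, -1.0]
width: 0.0259
```

Emit:
play_rows:
  rows:
    - [4.6,[0,0,0],[0,0,0]]
    - [4.6,[0,0,0],[0,0,0]]
    - [4.6,[0,0,0],[0,0,0]]
    - [4.6,[0,0,2],[0,0,0]]
    - [4.6,[0,0,5],[0,0,0]]
    - [4.6,[0,0,8],[0,0,0]]
    - [4.6,[0,0,8],[0,0,0]]

```text
time: 10.57
tool_pos: [0.5575, 0.0572, 0.2504]
ee_rot: [3.136, 0.012, 2.74]
wrist_force: [0.8, 0.2, 2.0]
width: 0.0461
```

```bash
python3 - <<'E'
from h import *
S=snapshot("scene"); o=get_obs(); print(o["tool_pos"],o["width"])
save(S,"p6.png",(150,260,240,360),6)
E
```

```text
[0.55670928 0.05716424 0.24746632] 0.04587235142836659
```

View pics/p6.png

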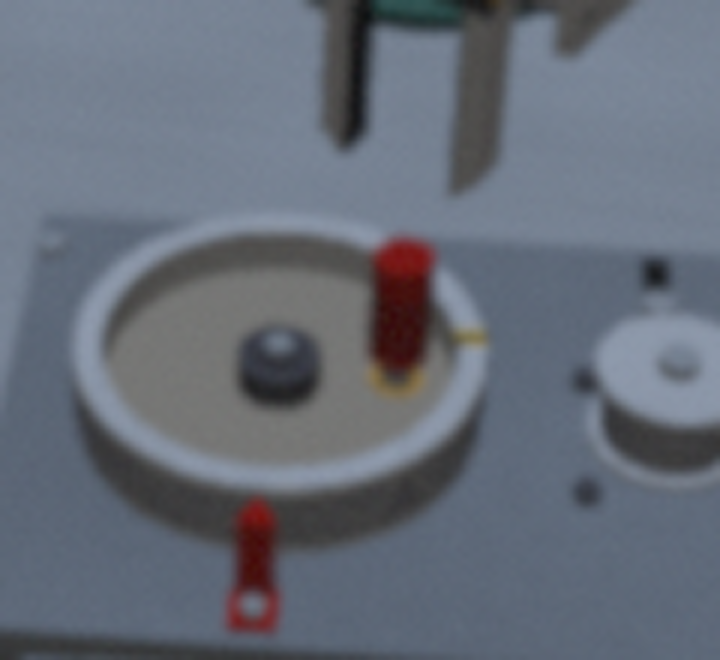

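The pin stands upright in the hole, and mark (470,337) and pointer tip (257,505) are both clear. Next I grip the rim on the robot side at -113°, far from the pin.

Emit:
play_rows:
  rows:
    - [3.4,[-0.6,-3,0],[0,0,0]]
    - [3.4,[-1.2,-6,0],[0,0,0]]
    - [3.4,[-1.8,-9,0],[0,0,0]]
    - [3.4,[-2.2,-12.3,0],[0,0,0]]
    - [3.4,[-2.2,-12.3,0],[0,0,0]]
    - [3.4,[-2.2,-12.3,0],[0,0,0]]
    - [3.4,[-2.2,-12.3,0],[0,0,0]]

```text
time: 11.2
tool_pos: [0.5324, -0.0655, 0.2416]
ee_rot: [3.141, -0.002, 2.739]
wrist_force: [-0.7, 1.0, -0.5]
width: 0.0338
```

Emit:
play_rows:
  rows:
    - [3.4,[0,0,-2.5],[0,0,0]]
    - [3.4,[0,0,-5],[0,0,0]]
    - [3.4,[0,0,-7],[0,0,0]]
    - [3.4,[0,0,-7.5],[0,0,0]]
    - [3.4,[0,0,-7.5],[0,0,0]]
    - [3.4,[0,0,-7.5],[0,0,0]]

```text
time: 11.7
tool_pos: [0.5331, -0.065, 0.1681]
ee_rot: [3.141, 0.0, 2.741]
wrist_force: [0.2, -0.5, 0.1]
width: 0.0338
```

```bash
python3 - <<'E'
from h import *
S=snapshot("scene"); o=get_obs(); print(o["tool_pos"],o["width"],o["joint_positions"])
save(S,"p7.png",(150,260,240,360),6)
E
```

```text
[ 0.53358213 -0.06533366  0.16903027] 0.03398002872265314 [-2.27448138e-01  6.76380843e-02  1.46370709e+00  1.92866258e-04
  1.60784389e+00 -1.39757769e+00]
```

View pics/p7.png

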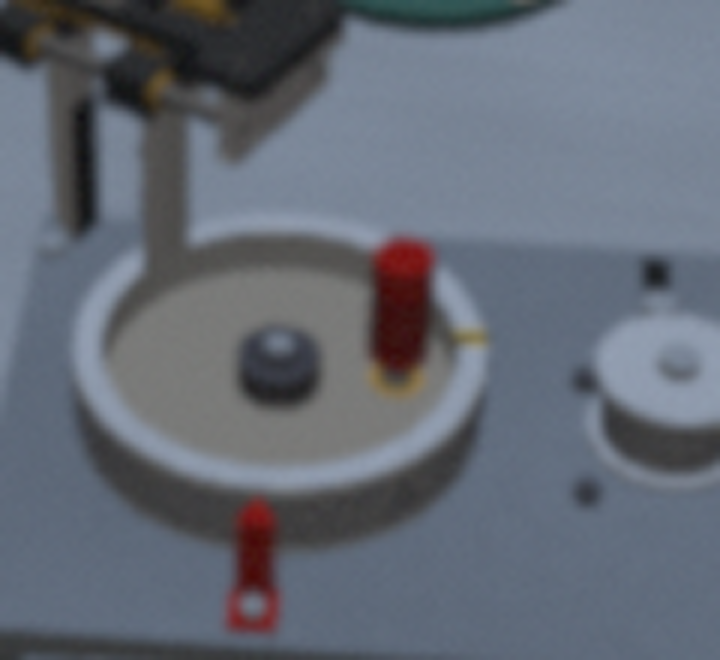

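Fingers at (165,270) inside and (75,230) outside straddle the rim. Lowering and closing.

Emit:
play_rows:
  rows:
    - [3.4,[0,0,-1.5],[0,0,0]]
    - [3.4,[0,0,-2.7],[0,0,0]]
    - [3.4,[0,0,-3],[0,0,0]]
    - [3.4,[0,0,-3],[0,0,0]]
    - [3.4,[0,0,-3],[0,0,0]]

```text
time: 12.17
tool_pos: [0.5328, -0.0659, 0.1379]
ee_rot: [3.141, 0.0, 2.74]
wrist_force: [0.1, 0.3, 0.9]
width: 0.0343
```

Emit:
play_rows:
  rows:
    - [0.8,[0,0,0],[0,0,0]]
    - [0.8,[0,0,0],[0,0,0]]
    - [0.8,[0,0,0],[0,0,0]]
    - [0.8,[0,0,0],[0,0,0]]
    - [0.8,[0,0,0],[0,0,0]]
    - [0.8,[0,0,0],[0,0,0]]

```text
time: 12.67
tool_pos: [0.5337, -0.0645, 0.1381]
ee_rot: [3.138, 0.001, 2.741]
wrist_force: [2.5, 4.4, 1.2]
width: 0.0124
```

```bash
cat > arc.py <<'E'
import numpy as np,sys
from bench import get_obs
# usage: arc.py axx axy step_deg n
cx,cy,st,n=map(float,sys.argv[1:5]); o=get_obs(); p=np.array(o["tool_pos"][:2])-[cx,cy]
print("r,ang",np.hypot(*p),np.degrees(np.arctan2(p[1],p[0])),"F",np.round(o["wrist_force"],1),"Tq",np.round(o["wrist_torque"],2),"w",o["width"])
for k in range(1,int(n)+1):
    t=-np.radians(st*k); R=np.array([[np.cos(t),-np.sin(t)],[np.sin(t),np.cos(t)]]); d=(R@p-p)*100
    print([0.8,[round(d[0],2),round(d[1],2),0],[0,0,round(t,3)]],end=", ")
print()
E
python3 arc.py .5645 .008 1 4;python3 arc.py .5645 .008 2.5 8
```

```text
r,ang 0.07882582856416384 -113.02729543914963 F [2.5 4.4 1.2] Tq [ 0.93 -0.5   0.18] w 0.012379192865520982
[0.8, [np.float64(-0.13), np.float64(0.05), 0], [0, 0, np.float64(-0.017)]], [0.8, [np.float64(-0.25), np.float64(0.11), 0], [0, 0, np.float64(-0.035)]], [0.8, [np.float64(-0.38), np.float64(0.17), 0], [0, 0, np.float64(-0.052)]], [0.8, [np.float64(-0.5), np.float64(0.23), 0], [0, 0, np.float64(-0.07)]], 
r,ang 0.07882582856416384 -113.02729543914963 F [2.5 4.4 1.2] Tq [ 0.93 -0.5   0.18] w 0.012379192865520982
[0.8, [np.float64(-0.31), np.float64(0.14), 0], [0, 0, np.float64(-0.044)]], [0.8, [np.float64(-0.62), np.float64(0.3), 0], [0, 0, np.float64(-0.087)]], [0.8, [np.float64(-0.92), np.float64(0.46), 0], [0, 0, np.float64(-0.131)]], [0.8, [np.float64(-1.21), np.float64(0.65), 0], [0, 0, np.float64(-0.175)]], [0.8, [np.float64(-1.5), np.float64(0.84), 0], [0, 0, np.float64(-0.218)]], [0.8, [np.float64(-1.77), np.float64(1.05), 0], [0, 0, np.float64(-0.262)]], [0.8, [np.float64(-2.04), np.float64(1.26), 0], [0, 0, np.float64(-0.305)]], [0.8, [np.float64(-2.3), np.float64(1.49), 0], [0, 0, np.float64(-0.349)]],
```

Emit:
play_rows:
  rows:
    - [0.8,[-0.31,0.14,0],[0,0,-0.044]]
    - [0.8,[-0.62,0.3,0],[0,0,-0.087]]
    - [0.8,[-0.93,0.47,0],[0,0,-0.131]]
    - [0.8,[-1.23,0.66,0],[0,0,-0.175]]
    - [0.8,[-1.52,0.85,0],[0,0,-0.218]]
    - [0.8,[-1.8,1.06,0],[0,0,-0.262]]
    - [0.8,[-2.07,1.28,0],[0,0,-0.305]]
    - [0.8,[-2.33,1.51,0],[0,0,-0.349]]

```text
time: 13.33
tool_pos: [0.5134, -0.0523, 0.1382]
ee_rot: [3.138, 0.01, 2.389]
wrist_force: [10.6, -2.4, -4.9]
width: 0.0129
```

```bash
cat >> h.py <<'E'
def knob(s):  # red knob in scene: centroid and bbox
    hsv=cv2.cvtColor(s["pixels"],cv2.COLOR_RGB2HSV); h=hsv[...,0].astype(int)
    m=(((h<8)|(h>172))&(hsv[...,1]>150)&(hsv[...,2]>40)).astype(np.uint8); m[:,:240]=0;m[:160]=0;m[:,350:]=0
    n,_,st,ce=cv2.connectedComponentsWithStats(m)
    return [(st[i].tolist(),ce[i].round(1).tolist()) for i in range(1,n) if st[i,4]>15]
E
python3 - <<'E'
from h import *
S=snapshot("scene"); print(knob(S)); save(S,"p8.png",(150,260,240,360),6)
E
python3 arc.py .565 .0091 2.5 8 | sed 's/np.float64(\([-0-9.]*\))/\1/g'
```

```text
[([303, 195, 8, 21, 142], [306.1, 204.3]), ([280, 234, 5, 14, 61], [281.9, 240.3])]
r,ang 0.0802822017403075 -130.58322338806718 F [ 8.5 -1.  -3.1] Tq [-0.2  -1.73  0.46] w 0.012475885075020102
[0.8, [-0.26, 0.23, 0], [0, 0, -0.044]], [0.8, [-0.51, 0.48, 0], [0, 0, -0.087]], [0.8, [-0.75, 0.73, 0], [0, 0, -0.131]], [0.8, [-0.98, 1.0, 0], [0, 0, -0.175]], [0.8, [-1.2, 1.27, 0], [0, 0, -0.218]], [0.8, [-1.4, 1.56, 0], [0, 0, -0.262]], [0.8, [-1.59, 1.85, 0], [0, 0, -0.305]], [0.8, [-1.77, 2.15, 0], [0, 0, -0.349]],
```

View pics/p8.png

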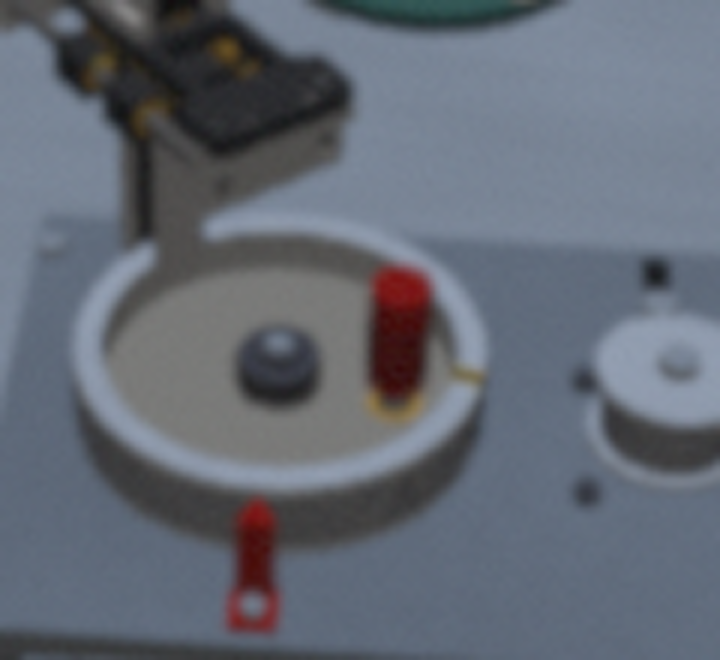

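The pulley turned about 18° with the grip: the mark is at (467,375) and the pin is upright. Continuing.

```bash
cat > arc2.py <<'E'
import numpy as np,sys
a0,st,n,r=map(float,sys.argv[1:5]); a0=np.radians(a0)
for k in range(1,int(n)+1):
    t=-np.radians(st*k); print([0.8,[round(float(r*(np.cos(a0+t)-np.cos(a0))),2),round(float(r*(np.sin(a0+t)-np.sin(a0))),2),0],[0,0,round(float(t),3)]],end=", ")
print()
E
for a in -133 -153 -173; do python3 arc2.py $a 2.5 8 8; done
```

```text
[0.8, [-0.25, 0.24, 0], [0, 0, -0.044]], [0.8, [-0.49, 0.5, 0], [0, 0, -0.087]], [0.8, [-0.72, 0.76, 0], [0, 0, -0.131]], [0.8, [-0.93, 1.04, 0], [0, 0, -0.175]], [0.8, [-1.14, 1.32, 0], [0, 0, -0.218]], [0.8, [-1.33, 1.61, 0], [0, 0, -0.262]], [0.8, [-1.51, 1.91, 0], [0, 0, -0.305]], [0.8, [-1.67, 2.22, 0], [0, 0, -0.349]], 
[0.8, [-0.15, 0.31, 0], [0, 0, -0.044]], [0.8, [-0.29, 0.64, 0], [0, 0, -0.087]], [0.8, [-0.41, 0.96, 0], [0, 0, -0.131]], [0.8, [-0.52, 1.29, 0], [0, 0, -0.175]], [0.8, [-0.62, 1.63, 0], [0, 0, -0.218]], [0.8, [-0.7, 1.97, 0], [0, 0, -0.262]], [0.8, [-0.76, 2.31, 0], [0, 0, -0.305]], [0.8, [-0.81, 2.66, 0], [0, 0, -0.349]], 
[0.8, [-0.03, 0.35, 0], [0, 0, -0.044]], [0.8, [-0.05, 0.7, 0], [0, 0, -0.087]], [0.8, [-0.06, 1.04, 0], [0, 0, -0.131]], [0.8, [-0.05, 1.39, 0], [0, 0, -0.175]], [0.8, [-0.02, 1.74, 0], [0, 0, -0.218]], [0.8, [0.02, 2.09, 0], [0, 0, -0.262]], [0.8, [0.07, 2.43, 0], [0, 0, -0.305]], [0.8, [0.15, 2.77, 0], [0, 0, -0.349]],
```

Emit:
play_rows:
  rows:
    - [0.8,[-0.25,0.24,0],[0,0,-0.044]]
    - [0.8,[-0.49,0.5,0],[0,0,-0.087]]
    - [0.8,[-0.72,0.76,0],[0,0,-0.131]]
    - [0.8,[-0.93,1.04,0],[0,0,-0.175]]
    - [0.8,[-1.14,1.32,0],[0,0,-0.218]]
    - [0.8,[-1.33,1.61,0],[0,0,-0.262]]
    - [0.8,[-1.51,1.91,0],[0,0,-0.305]]
    - [0.8,[-1.67,2.22,0],[0,0,-0.349]]

```text
time: 14.05
tool_pos: [0.4959, -0.0321, 0.1382]
ee_rot: [3.138, 0.011, 2.039]
wrist_force: [8.1, -6.7, -2.8]
width: 0.0127
```

Emit:
play_rows:
  rows:
    - [0.8,[-0.15,0.31,0],[0,0,-0.044]]
    - [0.8,[-0.29,0.64,0],[0,0,-0.087]]
    - [0.8,[-0.41,0.96,0],[0,0,-0.131]]
    - [0.8,[-0.52,1.29,0],[0,0,-0.175]]
    - [0.8,[-0.62,1.63,0],[0,0,-0.218]]
    - [0.8,[-0.7,1.97,0],[0,0,-0.262]]
    - [0.8,[-0.76,2.31,0],[0,0,-0.305]]
    - [0.8,[-0.81,2.66,0],[0,0,-0.349]]

```text
time: 14.72
tool_pos: [0.4858, -0.0067, 0.1381]
ee_rot: [3.14, 0.011, 1.69]
wrist_force: [3.1, -8.8, -0.3]
width: 0.0127
```

```bash
python3 - <<'E'
from h import *
S=snapshot("scene"); print(knob(S)); save(S,"p9.png",(150,260,240,360),6)
o=get_obs(); p=o["tool_pos"][:2]-np.array([.565,.0091]); print(np.hypot(*p),np.degrees(np.arctan2(p[1],p[0])),o["wrist_force"],o["width"],o["joint_positions"])
E
```

```text
[([293, 203, 9, 21, 146], [297.4, 211.8]), ([280, 234, 5, 14, 59], [281.9, 240.3])]
0.08074709902697931 -169.32841224998862 [ 2.42941188 -7.31592294  0.0241329 ] 0.012815273882890015 [-0.12245137 -0.03549047  1.63002817 -0.00881303  1.54308839 -0.23969642]
```

View pics/p9.png

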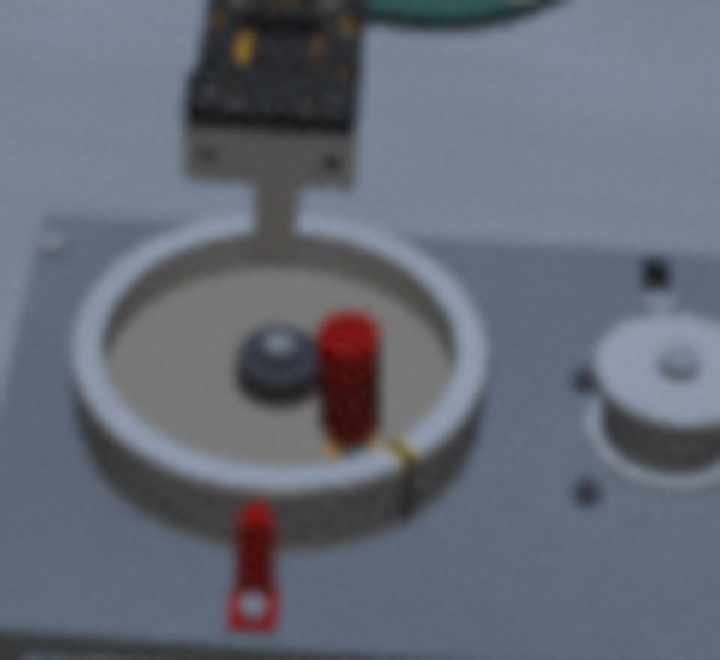

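Mark now at (403,450), with the pin upright and not dropped (knob 21 px tall). About 40° remain.

Emit:
play_rows:
  rows:
    - [0.8,[-0.03,0.35,0],[0,0,-0.044]]
    - [0.8,[-0.05,0.7,0],[0,0,-0.087]]
    - [0.8,[-0.06,1.04,0],[0,0,-0.131]]
    - [0.8,[-0.05,1.39,0],[0,0,-0.175]]
    - [0.8,[-0.02,1.74,0],[0,0,-0.218]]
    - [0.8,[0.02,2.09,0],[0,0,-0.262]]
    - [0.8,[0.07,2.43,0],[0,0,-0.305]]
    - [0.8,[0.15,2.77,0],[0,0,-0.349]]

```text
time: 15.43
tool_pos: [0.485, 0.0212, 0.1381]
ee_rot: [-3.141, 0.011, 1.341]
wrist_force: [-4.2, -9.9, 4.7]
width: 0.013
```

```bash
cat > chk.py <<'E'
from h import *
S=snapshot("scene"); o=get_obs()
A=np.array([.565,.0091]); p=o["tool_pos"][:2]-A; g=np.degrees(np.arctan2(p[1],p[0]))%360
mk=247-g; mk=102.5-(247-g)  # mark angle if no slip
# predicted knob centre row for riding (shoulder .146) and home (.132)
hp=A+.05*np.array([np.cos(np.radians(mk)),np.sin(np.radians(mk))])
q=[tuple(round(float(v),1) for v in proj(S,(*hp,z+.027))) for z in(.146,.132)]
print("t",o["time"],"mark ang",round(mk,1),"F",np.round(o["wrist_force"],1),"knob",knob(S)[0],"pred ride/home(row,col)",q,"w",round(float(o["width"]),4))
E
python3 chk.py; python3 - <<'E'
from h import *
S=snapshot("scene")
f=lambda x,y:(150+(y+.5)/6-.5,240+(x+.5)/6-.5)
for n,p in(("ptr",(257,503)),("mark p9",(403,450)),("mark p7",(472,337))):
    d=at(S,f(*p),.154)[:2]
    for A in((.565,.0091),(.567,.0100)): v=d-A; print(n,d.round(4),np.hypot(*v).round(4),np.degrees(np.arctan2(v[1],v[0])).round(1))
E
python3 arc2.py 167 2.0 5 8; python3 arc2.py 157 1 8 8;python3 arc2.py 149 1 8 8
```

```text
t 15.4833 mark ang 26.4 F [-2.9 -7.8  3.3] knob ([285, 205, 10, 20, 150], [290.1, 213.8]) pred ride/home(row,col) [(214.0, 291.7), (218.3, 291.5)] w 0.0127
ptr [0.6595 0.0188] 0.095 5.9
ptr [0.6595 0.0188] 0.0929 5.5
mark p9 [0.6185 0.0698] 0.0809 48.6
mark p9 [0.6185 0.0698] 0.0789 49.3
mark p7 [0.5454 0.0877] 0.081 104.0
mark p7 [0.5454 0.0877] 0.0806 105.5
[0.8, [0.07, 0.27, 0], [0, 0, -0.035]], [0.8, [0.14, 0.54, 0], [0, 0, -0.07]], [0.8, [0.23, 0.8, 0], [0, 0, -0.105]], [0.8, [0.33, 1.07, 0], [0, 0, -0.14]], [0.8, [0.43, 1.33, 0], [0, 0, -0.175]], 
[0.8, [0.06, 0.13, 0], [0, 0, -0.017]], [0.8, [0.11, 0.26, 0], [0, 0, -0.035]], [0.8, [0.17, 0.38, 0], [0, 0, -0.052]], [0.8, [0.24, 0.51, 0], [0, 0, -0.07]], [0.8, [0.3, 0.63, 0], [0, 0, -0.087]], [0.8, [0.37, 0.75, 0], [0, 0, -0.105]], [0.8, [0.44, 0.87, 0], [0, 0, -0.122]], [0.8, [0.51, 0.99, 0], [0, 0, -0.14]], 
[0.8, [0.07, 0.12, 0], [0, 0, -0.017]], [0.8, [0.15, 0.24, 0], [0, 0, -0.035]], [0.8, [0.23, 0.35, 0], [0, 0, -0.052]], [0.8, [0.3, 0.47, 0], [0, 0, -0.07]], [0.8, [0.39, 0.58, 0], [0, 0, -0.087]], [0.8, [0.47, 0.69, 0], [0, 0, -0.105]], [0.8, [0.55, 0.8, 0], [0, 0, -0.122]], [0.8, [0.64, 0.91, 0], [0, 0, -0.14]],
```

Emit:
play_rows:
  rows:
    - [0.8,[0.07,0.27,0],[0,0,-0.035]]
    - [0.8,[0.14,0.54,0],[0,0,-0.07]]
    - [0.8,[0.23,0.8,0],[0,0,-0.105]]
    - [0.8,[0.33,1.07,0],[0,0,-0.14]]
    - [0.8,[0.43,1.33,0],[0,0,-0.175]]
    - [0.8,[0.43,1.33,0],[0,0,-0.175]]

```text
time: 16.03
tool_pos: [0.4885, 0.0356, 0.1381]
ee_rot: [-3.141, 0.009, 1.167]
wrist_force: [-5.7, -7.5, 5.1]
width: 0.0124
```

```bash
python3 chk.py; for a in 157 155.5 154 152.5; do python3 arc2.py $a 0.5 3 8;done
```

```text
t 16.0833 mark ang 16.4 F [-5.5 -5.8  5. ] knob ([281, 205, 10, 21, 159], [286.2, 214.0]) pred ride/home(row,col) [(214.4, 288.1), (218.7, 288.0)] w 0.0128
[0.8, [0.03, 0.06, 0], [0, 0, -0.009]], [0.8, [0.06, 0.13, 0], [0, 0, -0.017]], [0.8, [0.08, 0.19, 0], [0, 0, -0.026]], 
[0.8, [0.03, 0.06, 0], [0, 0, -0.009]], [0.8, [0.06, 0.13, 0], [0, 0, -0.017]], [0.8, [0.09, 0.19, 0], [0, 0, -0.026]], 
[0.8, [0.03, 0.06, 0], [0, 0, -0.009]], [0.8, [0.06, 0.12, 0], [0, 0, -0.017]], [0.8, [0.09, 0.19, 0], [0, 0, -0.026]], 
[0.8, [0.03, 0.06, 0], [0, 0, -0.009]], [0.8, [0.07, 0.12, 0], [0, 0, -0.017]], [0.8, [0.1, 0.18, 0], [0, 0, -0.026]],
```

Emit:
play_rows:
  rows:
    - [0.8,[0.03,0.06,0],[0,0,-0.009]]
    - [0.8,[0.06,0.13,0],[0,0,-0.017]]
    - [0.8,[0.09,0.19,0],[0,0,-0.026]]
    - [0.8,[0.09,0.19,0],[0,0,-0.026]]

```text
time: 16.42
tool_pos: [0.4891, 0.0372, 0.1381]
ee_rot: [-3.14, 0.01, 1.142]
wrist_force: [-6.3, -6.9, 6.0]
width: 0.0127
```

```bash
python3 chk.py
```

```text
t 16.4667 mark ang 15.2 F [-4.9 -6.8  6.4] knob ([281, 205, 10, 20, 150], [285.7, 213.7]) pred ride/home(row,col) [(214.4, 287.7), (218.7, 287.5)] w 0.0129
```

Emit:
play_rows:
  rows:
    - [0.8,[0.03,0.06,0],[0,0,-0.009]]
    - [0.8,[0.06,0.13,0],[0,0,-0.017]]
    - [0.8,[0.09,0.19,0],[0,0,-0.026]]
    - [0.8,[0.09,0.19,0],[0,0,-0.026]]

```text
time: 16.8
tool_pos: [0.4898, 0.0392, 0.1381]
ee_rot: [-3.14, 0.01, 1.116]
wrist_force: [-6.5, -7.6, 4.7]
width: 0.0131
```

```bash
python3 chk.py
```

```text
t 16.85 mark ang 13.7 F [-6.7 -7.5  6. ] knob ([280, 204, 10, 21, 159], [285.3, 213.7]) pred ride/home(row,col) [(214.5, 287.1), (218.8, 287.0)] w 0.0127
```

Emit:
play_rows:
  rows:
    - [0.8,[0.03,0.06,0],[0,0,-0.009]]
    - [0.8,[0.07,0.12,0],[0,0,-0.017]]
    - [0.8,[0.1,0.18,0],[0,0,-0.026]]
    - [0.8,[0.1,0.18,0],[0,0,-0.026]]

```text
time: 17.18
tool_pos: [0.4906, 0.0412, 0.1381]
ee_rot: [-3.14, 0.01, 1.09]
wrist_force: [-7.2, -6.4, 6.5]
width: 0.0128
```

```bash
python3 chk.py
```

```text
t 17.2333 mark ang 12.2 F [-7.2 -6.3  5.9] knob ([280, 204, 10, 22, 157], [284.8, 213.8]) pred ride/home(row,col) [(214.5, 286.6), (218.8, 286.5)] w 0.0127
```

Emit:
play_rows:
  rows:
    - [0.8,[0.03,0.06,0],[0,0,-0.009]]
    - [0.8,[0.07,0.12,0],[0,0,-0.017]]
    - [0.8,[0.1,0.18,0],[0,0,-0.026]]
    - [0.8,[0.1,0.18,0],[0,0,-0.026]]

```text
time: 17.57
tool_pos: [0.4915, 0.0431, 0.1381]
ee_rot: [-3.14, 0.01, 1.064]
wrist_force: [-7.9, -5.8, 6.3]
width: 0.0124
```

```bash
python3 chk.py
```

```text
t 17.6167 mark ang 10.7 F [-7.8 -6.2  7.1] knob ([279, 204, 10, 21, 160], [284.3, 213.4]) pred ride/home(row,col) [(214.5, 286.0), (218.8, 285.9)] w 0.0129
```

Emit:
play_rows:
  rows:
    - [0.8,[0.03,0.06,0],[0,0,-0.009]]
    - [0.8,[0.07,0.12,0],[0,0,-0.017]]
    - [0.8,[0.1,0.18,0],[0,0,-0.026]]
    - [0.8,[0.1,0.18,0],[0,0,-0.026]]

```text
time: 17.95
tool_pos: [0.4924, 0.045, 0.1381]
ee_rot: [-3.14, 0.01, 1.038]
wrist_force: [-8.3, -6.0, 6.4]
width: 0.013
```

```bash
python3 chk.py
```

```text
t 18.0 mark ang 9.2 F [-7.7 -5.4  6.5] knob ([279, 204, 10, 22, 155], [283.7, 213.7]) pred ride/home(row,col) [(214.5, 285.5), (218.8, 285.4)] w 0.0131
```

Emit:
play_rows:
  rows:
    - [0.8,[0.03,0.06,0],[0,0,-0.009]]
    - [0.8,[0.07,0.12,0],[0,0,-0.017]]
    - [0.8,[0.11,0.18,0],[0,0,-0.026]]
    - [0.8,[0.11,0.18,0],[0,0,-0.026]]

```text
time: 18.33
tool_pos: [0.4934, 0.0469, 0.1381]
ee_rot: [-3.14, 0.01, 1.012]
wrist_force: [-8.0, -5.7, 6.7]
width: 0.0124
```

```bash
python3 chk.py
```

```text
t 18.3833 mark ang 7.7 F [-7.9 -5.2  7.2] knob ([278, 204, 10, 22, 157], [283.2, 214.0]) pred ride/home(row,col) [(214.4, 284.9), (218.7, 284.8)] w 0.0129
```

Emit:
play_rows:
  rows:
    - [0.8,[0.04,0.06,0],[0,0,-0.009]]
    - [0.8,[0.07,0.12,0],[0,0,-0.017]]
    - [0.8,[0.11,0.18,0],[0,0,-0.026]]
    - [0.8,[0.11,0.18,0],[0,0,-0.026]]

```text
time: 18.72
tool_pos: [0.4945, 0.0489, 0.1381]
ee_rot: [-3.14, 0.009, 0.986]
wrist_force: [-7.5, -5.3, 7.5]
width: 0.0127
```

```bash
python3 chk.py
```

```text
t 18.7667 mark ang 6.1 F [-7.6 -5.5  6.4] knob ([281, 208, 9, 18, 129], [284.6, 216.1]) pred ride/home(row,col) [(214.4, 284.3), (218.7, 284.2)] w 0.0127
```

```bash
python3 - <<'E'
from h import *
S=snapshot("scene"); print(knob(S)); save(S,"p10.png",(180,250,240,340),8)
E
```

```text
[([281, 208, 9, 18, 131], [284.6, 216.1]), ([280, 234, 5, 14, 62], [282.0, 240.3])]
```

View pics/p10.png

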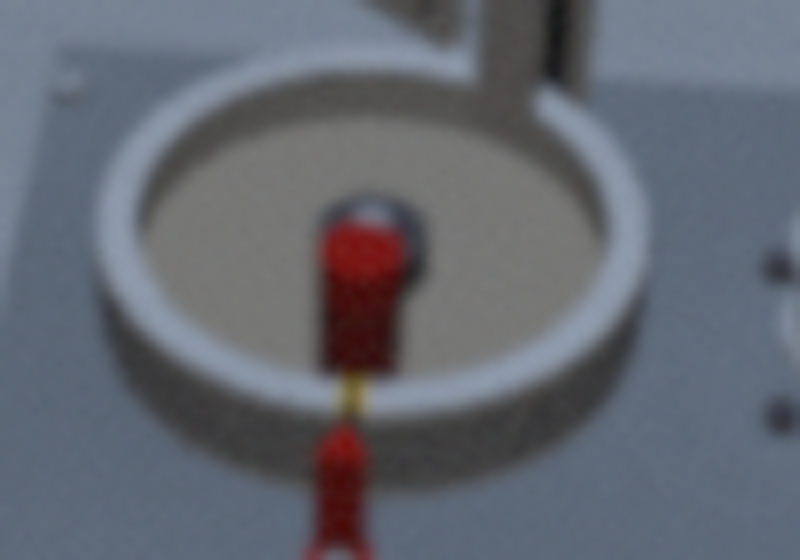

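The pin has dropped: the knob top fell from row 204 to 208, the knob stands upright with its foot behind the rim, and the mark (352,395) is just beside the pointer tip (342,428). I'll unload the arm slightly, then let go and lift.

Emit:
play_rows:
  rows:
    - [0.8,[-0.06,-0.09,0],[0,0,0]]
    - [0.8,[-0.12,-0.17,0],[0,0,0]]
    - [3.4,[-0.12,-0.17,0],[0,0,0]]
    - [3.4,[-0.12,-0.17,0],[0,0,0]]
    - [3.4,[-0.12,-0.17,0],[0,0,0]]
    - [3.4,[-0.12,-0.17,0],[0,0,0]]

```text
time: 19.32
tool_pos: [0.4964, 0.05, 0.1372]
ee_rot: [3.141, 0.0, 0.987]
wrist_force: [0.1, 0.7, -0.9]
width: 0.0332
```

Emit:
play_rows:
  rows:
    - [3.4,[0,0,1],[0,0,0]]
    - [3.4,[0,0,4],[0,0,0]]
    - [3.4,[0,0,7],[0,0,0]]
    - [3.4,[0,0,10],[0,0,0]]
    - [3.4,[-4,0,12],[0,0,0]]
    - [3.4,[-8,0,12],[0,0,0]]
    - [3.4,[-12,0,12],[0,0,0]]
    - [3.4,[-12,0,12],[0,0,0]]

```text
time: 19.98
tool_pos: [0.3712, 0.0504, 0.2594]
ee_rot: [3.14, -0.001, 0.987]
wrist_force: [1.2, -0.2, 1.0]
width: 0.0344
```

```bash
python3 - <<'E'
from h import *
S=snapshot("scene"); T=snapshot("top"); print(knob(S),get_obs()["tool_pos"])
A=np.array([.565,.0091])
f=lambda x,y:(180+(y+.5)/8-.5,240+(x+.5)/8-.5)
# knob top disc centre (p10: 364,247): seen as home (z .186) or riding (z .200) -> radius from axis must be 50 mm
for z in(.186,.200):
    v=at(S,f(364,247),z)[:2]-A; print(z,"r",np.hypot(*v).round(4),np.degrees(np.arctan2(v[1],v[0])).round(1))
m=at(S,f(352,395),.154);p=at(S,f(342,426),.154);print("mark-tip",np.linalg.norm(m-p))
a=cv2.resize(S["pixels"][180:250,240:340,::-1],None,fx=4,fy=4,interpolation=2);b=cv2.resize(T["pixels"][145:235,215:305,::-1],(400,400),interpolation=2)
c=np.zeros((400,800,3),np.uint8);c[:280,:400]=a;c[:,400:]=b;cv2.imwrite("pics/p11.png",c)
E
```

```text
[([281, 208, 9, 18, 131], [284.6, 216.2]), ([280, 233, 6, 16, 63], [282.1, 240.3])] [0.37573673 0.05022226 0.25886653]
0.186 r 0.0502 7.9
0.2 r 0.0657 8.4
mark-tip 0.013210028221288122
```

View pics/p11.png

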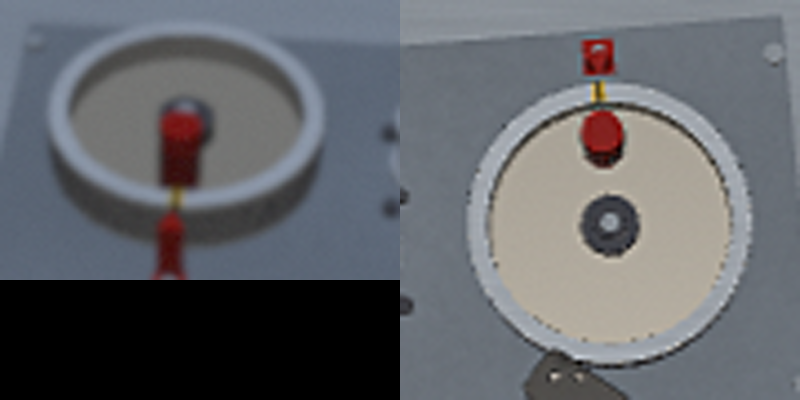

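Radius is 50.2 mm if the knob sits at home height, against 65.7 mm if it were still riding on the plate, so the pin is home. Both views show the mark opposite the pointer and the gripper clear.

```bash
python3 -c "
from bench import *
print(close_job())"
```

```text
the job is handed in; nothing more can be done
None
```

The pulley is set on its timing mark with the pin dropped home, and I handed the job in at about 20 s. No verdict was reported.

I stood the pin in the timing hole with no noticeable force. I then gripped the rim opposite the pin and turned the pulley about 97° clockwise. The last part went in 1.5° steps with a look after each. On the step where the knob fell, I stopped, took the load off the arm, let go and moved clear.

**Last checks:**
- **Pin height:** the knob's top lies 50.2 mm from the axis if the pin is taken as home, matching the hole's 50 mm. It would be 65.7 mm if the pin were still riding on the plate.
- **Pin upright:** it looks upright in the scene view. The rim hides its shoulder there, so I could not see it resting on the web directly.
- **Mark:** about 13 mm from the pointer tip, within the 20 mm allowed.
- **Pulley:** the knob did not move in the picture after I let go.
- **Gripper:** clear of everything.

**Not measured:** I had no reading of the force between pin and pulley. Wrist force stayed around 8 to 12 N throughout the turn and did not rise at the drop. I did not look again at the other things on the bench, but the gripper came near only the drift, while picking up the pin beside it, and no contact showed in the forces.

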